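Set the hand stamps on their ink pads

TASK

Get the stamping set ready for use: stand each of the four wooden hand stamps upright in the middle of the ink pad whose felt has the colour of the stamp's cap. Set them down rather than drop them, never let a stamp touch a pad of another colour, because the inks would mix, and leave the glue stick and the ink bottle standing where they are.

Things in the scene. Friction and masses are not known exactly. Their poses are not given: they have to be found in the camera images.
- stamp_red: loose upright hand stamp with red cap, wooden handle on a round wooden mount, 70 mm tall, about 70 g. Mount and rubber face 40 mm in diameter, 0 to 15 mm up; neck 17 mm at 21 to 25 mm; straight round grip 26 mm in diameter from 32 to 70 mm up, its top 16 mm being the red cap. Origin: centre of the underside (stamping face); z up; yaw does not matter
- stamp_blue: loose upright hand stamp with blue cap, wooden handle on a round wooden mount, 70 mm tall, about 70 g. Mount and rubber face 40 mm in diameter, 0 to 15 mm up; neck 17 mm at 21 to 25 mm; straight round grip 26 mm in diameter from 32 to 70 mm up, its top 16 mm being the blue cap. Origin: centre of the underside (stamping face); z up; yaw does not matter
- stamp_green: loose upright hand stamp with green cap, wooden handle on a round wooden mount, 70 mm tall, about 70 g. Mount and rubber face 40 mm in diameter, 0 to 15 mm up; neck 17 mm at 21 to 25 mm; straight round grip 26 mm in diameter from 32 to 70 mm up, its top 16 mm being the green cap. Origin: centre of the underside (stamping face); z up; yaw does not matter
- stamp_black: loose upright hand stamp with black cap, wooden handle on a round wooden mount, 70 mm tall, about 70 g. Mount and rubber face 40 mm in diameter, 0 to 15 mm up; neck 17 mm at 21 to 25 mm; straight round grip 26 mm in diameter from 32 to 70 mm up, its top 16 mm being the black cap. Origin: centre of the underside (stamping face); z up; yaw does not matter
- pad_red: open ink pad with red felt in a white square tray, fixed on the grey desk pad (top at z = 0.004 m): 84 x 84 mm outside, rim 3 mm wide and 12 mm high; the felt is 77 mm square and its top is 9 mm above its underside. A small white tab stands out of the -x side. Origin: centre of the underside; z up; yaw up to 0.4 rad
- pad_blue: open ink pad with blue felt in a white square tray, fixed on the grey desk pad (top at z = 0.004 m): 84 x 84 mm outside, rim 3 mm wide and 12 mm high; the felt is 77 mm square and its top is 9 mm above its underside. A small white tab stands out of the -x side. Origin: centre of the underside; z up; yaw up to 0.4 rad
- pad_green: open ink pad with green felt in a white square tray, fixed on the grey desk pad (top at z = 0.004 m): 84 x 84 mm outside, rim 3 mm wide and 12 mm high; the felt is 77 mm square and its top is 9 mm above its underside. A small white tab stands out of the -x side. Origin: centre of the underside; z up; yaw up to 0.4 rad
- pad_black: open ink pad with black felt in a white square tray, fixed on the grey desk pad (top at z = 0.004 m): 84 x 84 mm outside, rim 3 mm wide and 12 mm high; the felt is 77 mm square and its top is 9 mm above its underside. A small white tab stands out of the -x side. Origin: centre of the underside; z up; yaw up to 0.4 rad
- glue_stick: bystander: upright glue stick with a red cap and yellow body, 26 mm in diameter, 86 mm tall, loose. Origin: centre of the underside, z up. Not a stamp; stays where it is
- ink_jar: bystander: square dark blue ink bottle with a round black screw cap, 48 x 48 mm, 58 mm tall, loose, on the grey desk pad (a like one further back by the mug is just scenery). Origin: centre of the underside, z up. Not a stamp; stays where it is
Mind the look-alikes: they are no part of the job. What is shaped like the pad_black but pink is not meant. Leave any pink look-alike of the stamp_blue alone.

How it is judged:
At the end, for the whole second after the job is handed in: Each stamp stands upright (within 0.1 rad) and at rest on the felt of the pad of its own colour, its centre within 13 mm of the pad's centre, released; glue stick and ink bottle are upright and within 30 mm of where they stood (horizontal distance between stamp_red and pad_red below 0.013 m and z of stamp_red in the frame of pad_red between 0.005 and 0.013 m and angle between each of stamp_red, stamp_blue, stamp_green, stamp_black's own z axis and vertical below 0.1 rad and linear speed of each of stamp_red, stamp_blue, stamp_green, stamp_black below 0.02 m/s and horizontal distance between stamp_blue and pad_blue below 0.013 m and z of stamp_blue in the frame of pad_blue between 0.005 and 0.013 m and horizontal distance between stamp_green and pad_green below 0.013 m and z of stamp_green in the frame of pad_green between 0.005 and 0.013 m and horizontal distance between stamp_black and pad_black below 0.013 m and z of stamp_black in the frame of pad_black between 0.005 and 0.013 m and distance of each of glue_stick, ink_jar from where it was at the start of the episode below 0.03 m and angle between each of glue_stick, ink_jar's own z axis and vertical below 0.15 rad); the robot touches nothing.
It fails at once if a stamp touches an ink pad of another colour (contact force between any of stamp_red, stamp_green, stamp_black and pad_blue above 0.3 N or contact force between any of stamp_red, stamp_blue, stamp_black and pad_green above 0.3 N or contact force between any of stamp_red, stamp_blue, stamp_green and pad_black above 0.3 N or contact force between any of stamp_blue, stamp_green, stamp_black and pad_red above 0.3 N).
It fails at once if a stamp is dropped or thrown (faster than 0.7 m/s, a fall of about 25 mm, out of the fingers) ((linear speed of stamp_red above 0.7 m/s and contact force between the fingers and stamp_red below 0.01 N) or (linear speed of stamp_blue above 0.7 m/s and contact force between the fingers and stamp_blue below 0.01 N) or (linear speed of stamp_green above 0.7 m/s and contact force between the fingers and stamp_green below 0.01 N) or (linear speed of stamp_black above 0.7 m/s and contact force between the fingers and stamp_black below 0.01 N)).
It fails at once if the glue stick or the ink bottle is shifted more than 30 mm or tipped (distance of any of glue_stick, ink_jar from where it was at the start of the episode above 0.03 m or angle between any of glue_stick, ink_jar's own z axis and vertical above 0.3 rad).
It also fails if it takes over 104 s, if anything falls off the work surface, if the arm or the gripper's body presses on something with over 40 N, if the wrist force passes 120 N, or if a joint passes its speed limit or range.

ROBOT

A 6-joint arm with a two-finger parallel gripper is mounted at the origin on a cart in front of the work surface, level with it; the furniture and walls round the work are solid. World frame = base frame: x ahead of the robot, y to its left, z up, the work surface at z = 0. Lengths are in m, angles in rad, forces in N, time in s.
With the tool pointing down it reaches from about 0.35 to 0.85 m from the base axis. Payload 8.1 kg.
Tool frame: the origin (TCP) lies on the centre line of the jaws, within the pads' length; the fingertips stand 17 mm ahead of it and the grasp point (between the pads) lies 2 mm behind it; z points along the fingers, y is the line along which they close (so a half turn about z gives the same grasp; the last joint's range is limited). The gripper opens to 93 mm and grips with 3 to 60 N. Pads are 15 mm wide; open, the fingers measure 128 mm over their backs; the gripper's body (75 mm by 188 mm) begins 65 mm behind the grasp point.
Start: joints at [-1.384, 0.13, 1.488, -0, 1.523, -0.085], TCP at [0.161, -0.578, 0.236] pointing down, gripper open.
Joint ranges: [-2.96, 2.96], [-0.89, 2.26], [0.02, 2.5], [-1.34, 4.48], [0, 2.73], [-2.66, 2.66]. Speed limits (rad/s): [2.39, 2.39, 2.79, 3.14, 3.14, 3.14].

INTERFACE

Orientations are given as a rotation vector (axis times angle).
In Python, from plant import robot, optics, close_job, models gives the robot as it stands.
- The arm moves only by the shell command python3 -m inch 'ROWS' [OPENING] [FORCE]. ROWS is a JSON object of lists of equal length, an entry for each row: "travel": the shift along the tool's x, y, z in m, a list of three; "spin": the turn about the tool's z in rad. In form: {"travel": [[x, y, z], ...], "spin": [spin, ...]}. A call has 1 to 10 rows; each row is the pose to reach, as a shift and turn from the pose commanded when the call began, along the tool's axes at that moment; what a row does not reach only later rows make up. A row lasts 1/12 s, in which the tool goes at most 41.7 mm and 7.16 degrees, less where a joint would pass 70% of its speed; a pose out of reach is approached as far as the arm can. A call with a gripper value outside its range is refused whole. OPENING is the closure, from 0 (fully open) to 1 (shut), set as the call begins (- or left out, the last holds). The fingers move at their own pace and stop on an object; FORCE is the grip in N (left out, the last holds). Time passes only in rows, so rows that repeat a pose let the fingers close. It gives the time, the measured TCP pose, the force, the opening and the grip force at its end, in the units of the state.
- robot.read_state(): the state, without advancing time (a new reading comes with each control period).
- optics.read_camera(name): name is "scene" or "top"; returns (picture, depth): 384x512x3 uint8, red, green, blue; 384x512 float32, m along the optical axis (not along the pixel's ray), 0 where there is no reading.
- optics.camera_info(name): a dict with "camera_matrix" (3x3 intrinsics, pixels), "view" (4x4, takes a point from world to camera coordinates). Camera axes: x right, y down, z forward; pixel columns grow to the right and rows downward; lengths in m; the calibration is good to about 2 mm. A picture is of the moment at which its call begins. camera_info takes no time and is no camera call.
- close_job(): hands the job in; it is judged then, once.
Trained networks look in the newest picture that a camera, given by its name, has taken for a name from the list of things; names that differ only in an ending like _2 or _b are one class to them, and where a whole thing is asked for, a point or a joint stands for the part that bears it (a point fixed in the world has none). Each returns a list of dicts, best first, with "p" (0 to 1); they miss things now and then, are a little off and sometimes report something else, mostly with a low value. They report only what shows in the picture. A call takes as long as a camera call. They do not tell look-alikes from the thing itself.
- models.look_for(camera, name): "centre" ([x, y, z] in m, in world coordinates, good to about 4 mm: the middle of the surface that is visible of it).
- models.masks_of(camera, name): "region" (384x512 bool, what is visible of it).
The state is a dict: "t": time; "q": joint angles; "dq": joint speeds; "joint_torque": joint torques, N m; "tool_pos": TCP position; "orientation": TCP orientation; "force": force on the tool from outside, world axes, zero at the start; "wrist_torque": the same for the moment, N m; "opening": finger opening in m; "gripper_force": force on a finger pad.
Only numpy, scipy, OpenCV 4.12 (cv2) and the standard library are available. Lean on these libraries where they do the work, as an engineer would, in place of code of your own. Each camera call takes 0.05 s, during which the arm holds its last target. There are 200 camera calls.

## Working session

There is one attempt and no reset: what is moved stays moved. The work goes in short steps, Python scripts to look and compute and a shell command to move; the robot and the scene stay as the last step left them, time stands still between calls to the robot, and variables do not carry over. Pictures are saved under pics/ and viewed, at most 14 in all, crops included, and the job is handed in when it is done.

```bash
mkdir -p pics; ls; python3 - <<'E'
from plant import robot, optics, models
import cv2,numpy as np
print(robot.read_state())
for c in("scene","top"):
    p,d=optics.read_camera(c); cv2.imwrite(f"pics/{c}0.png",p[:,:,::-1]); np.savez(f"{c}0.npz",p=p,d=d)
    print(c,optics.camera_info(c))
E
```

```text
pics
{'t': 0.0, 'q': array([-1.38438337e+00,  1.31150299e-01,  1.48927799e+00,  2.20966730e-05,
        1.52300239e+00, -8.54517726e-02]), 'dq': array([ 0.00120037, -0.00031418,  0.00019   , -0.00110625, -0.00137614,
       -0.00062255]), 'joint_torque': array([ 2.54626693e-04, -5.59837246e+01, -4.91758955e+01,  7.67670712e-02,
        3.51857662e-02, -1.39474241e-04]), 'tool_pos': array([ 0.16101574, -0.57743075,  0.23459462]), 'orientation': array([-3.11079313e+00, -4.25479619e-01,  1.10995243e-04]), 'force': array([0.23683499, 0.31668512, 0.58655809]), 'wrist_torque': array([0.00303023, 0.00455444, 0.03911307]), 'gripper_force': 0.0, 'opening': 0.09310251363046064}
scene {'camera_matrix': array([[391.45066064,   0.        , 252.02625826],
       [  0.        , 391.45066064, 192.45015173],
       [  0.        ,   0.        ,   1.        ]]), 'view': array([[-0.83783516, -0.54582742, -0.01023127,  0.39963928],
       [-0.34161952,  0.53881395, -0.77004911,  0.15774482],
       [ 0.42582667, -0.64167901, -0.63790257,  0.95107463],
       [ 0.        ,  0.        ,  0.        ,  1.        ]])}
top {'camera_matrix': array([[498.53133895,   0.        , 259.3917811 ],
       [  0.        , 498.53133895, 192.79346041],
       [  0.        ,   0.        ,   1.        ]]), 'view': array([[ 0.02257368, -0.99965776,  0.01322103,  0.01638452],
       [-0.99607901, -0.02362043, -0.08525653,  0.44348059],
       [ 0.08553963, -0.01124463, -0.99627131,  1.27657998],
       [ 0.        ,  0.        ,  0.        ,  1.        ]])}
```

View pics/top0.png

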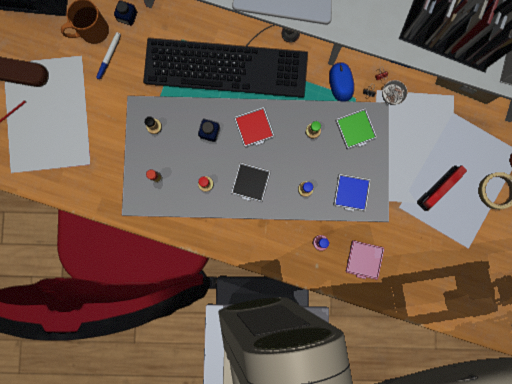

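View pics/scene0.png

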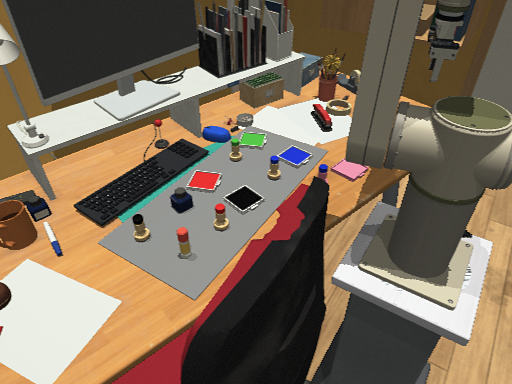

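The top view shows these positions, in pixels:
- **Stamps:** black (152,125), red (205,183), green (314,128), blue (306,188).
- **Pads:** red (254,127), black (250,182), green (356,128), blue (352,192).
- **Bystanders:** glue stick (153,175), ink jar (208,130).
- **Pink look-alikes:** (321,243) and (365,259).

The scene view agrees with this.

```bash
cat >h.py <<'E'
import numpy as np, cv2
from plant import robot, optics
def world(cam,d):
    i=optics.camera_info(cam);K=i["camera_matrix"];V=i["view"]
    v,u=np.mgrid[:384,:512]
    P=np.stack([(u-K[0,2])/K[0,0]*d,(v-K[1,2])/K[1,1]*d,d],-1)
    return (P-V[:3,3])@V[:3,:3]
def measure(p,d):
    W=world("top",d); out={}
    pts={"black":(152,125),"red":(205,183),"green":(314,128),"blue":(306,188),"glue":(153,175),"jar":(208,130)}
    return W
E
python3 - <<'E'
import numpy as np,cv2
from h import *
z=np.load("top0.npz");p,d=z["p"],z["d"];W=world("top",d)
print("deskpad z",np.median(W[195:210,150:380,2]))
m=((W[...,2]>.05)&(W[...,2]<.11)).astype(np.uint8)
n,l,s,c=cv2.connectedComponentsWithStats(m)
for i in range(1,n):
    u,v=c[i]
    if s[i,4]>8 and 120<u<400 and 95<v<260:
        q=W[l==i]; top=q[q[:,2]>q[:,2].max()-.006]
        print("tall",c[i].round(),s[i,4],"xy mean",top[:,:2].mean(0).round(4),"mid",((top.min(0)+top.max(0))/2).round(4),"ext",np.ptp(top,axis=0).round(3),p[int(v),int(u)])
hsv=cv2.cvtColor(p,cv2.COLOR_RGB2HSV)
for n,(u,v) in dict(red=(254,127),black=(250,182),green=(356,128),blue=(352,192)).items():
    ref=p[v-5:v+6,u-5:u+6].reshape(-1,3).mean(0)
    m=(np.abs(p.astype(float)-ref).max(-1)<45).astype(np.uint8)
    k,l=cv2.connectedComponents(m); mm=l==l[v,u]
    q=W[mm]; r=cv2.minAreaRect((q[:,:2]*1000).astype(np.float32))
    print(n,q.mean(0).round(4),"rect",np.round(r[0]),np.round(r[1]),round(r[2],1))
E
```

```text
deskpad z 0.00528692566896347
tall [150. 122.] 105 xy mean [0.613  0.3062] mid [0.6127 0.308  0.0785] ext [0.024 0.021 0.006] [26 25 28]
tall [208. 127.] 126 xy mean [0.6028 0.1645] mid [0.604  0.1631 0.068 ] ext [0.024 0.025 0.006] [61 59 58]
tall [315. 126.] 101 xy mean [ 0.6129 -0.1112] mid [ 0.6127 -0.1113  0.0768] ext [0.021 0.02  0.006] [ 82 171  68]
tall [152. 174.] 113 xy mean [0.4771 0.2944] mid [0.4778 0.2946 0.0924] ext [0.022 0.025 0.006] [179  71  54]
tall [204. 181.] 93 xy mean [0.4645 0.1673] mid [0.4643 0.1667 0.0779] ext [0.02  0.022 0.006] [178  56  54]
tall [307. 187.] 95 xy mean [ 0.4573 -0.0925] mid [ 0.458  -0.0921  0.0774] ext [0.02  0.023 0.006] [ 57  76 193]
tall [323. 242.] 93 xy mean [ 0.3186 -0.1329] mid [ 0.3199 -0.134   0.0741] ext [0.02  0.023 0.006] [ 58  77 190]
red [0.6166 0.0454 0.0217] rect [501.  25.] [327.  88.] 9.6
black [0.4708 0.051  0.0196] rect [425.  61.] [ 78. 173.] 77.6
green [ 0.6204 -0.2242  0.0155] rect [510. -95.] [ 93. 438.] 40.5
blue [ 0.4509 -0.215   0.0151] rect [ 421. -104.] [ 96. 327.] 15.1
```

```bash
python3 - <<'E'
import numpy as np,cv2
from h import *
z=np.load("top0.npz");p,d=z["p"],z["d"]
i=optics.camera_info("top");K=i["camera_matrix"];V=i["view"]
R=V[:3,:3];C=-R.T@V[:3,3]
def ray(u,v,h):
    r=R.T@np.linalg.inv(K)@[u,v,1]; return C+r*(h-C[2])/r[2]
for n,(u,v) in dict(red=(254,127),black=(250,182),green=(356,128),blue=(352,192)).items():
    ref=np.median(p[v-5:v+6,u-5:u+6].reshape(-1,3),0)
    m=(np.abs(p.astype(float)-ref).max(-1)<45).astype(np.uint8)
    m=cv2.morphologyEx(m,cv2.MORPH_OPEN,np.ones((5,5),np.uint8))
    k,l=cv2.connectedComponents(m); mm=(l==l[v,u]).astype(np.uint8)
    c,_=cv2.findContours(mm,0,2); r=cv2.minAreaRect(max(c,key=len))
    q=np.array([ray(*b,.013) for b in cv2.boxPoints(r)])
    print(n,ray(*r[0],.013).round(4),"sides",np.linalg.norm(np.diff(q,axis=0),axis=1).round(3),"angle",round(r[2],1),mm.sum())
from plant import models
for c in("top",):
  for n in("pad_red","stamp_red","stamp_black"):
    for e in models.look_for(c,n)[:5]: print(n,round(e["p"],2),np.round(e["centre"],3))
E
```

```text
red [0.6181 0.0454 0.013 ] sides [0.076 0.076 0.076] angle 71.6 812
black [0.4714 0.0508 0.013 ] sides [0.076 0.077 0.076] angle 15.5 836
green [ 0.6208 -0.2247  0.013 ] sides [0.077 0.077 0.076] angle 68.7 817
blue [ 0.4509 -0.2154  0.013 ] sides [0.075 0.076 0.075] angle 9.5 828
pad_red 0.83 [0.618 0.045 0.013]
stamp_red 0.55 [0.463 0.169 0.047]
stamp_black 0.52 [0.603 0.3   0.046]
```

Felt sides measure 75–77 mm and the caps sit at about 74–78 mm, both as expected. I'll start with the blue stamp.

```bash
python3 -m inch '{"travel":[[0.02,-0.018,0],[0.04,-0.037,0],[0.062,-0.058,0],[0.083,-0.078,0],[0.104,-0.097,0],[0.125,-0.116,0],[0.146,-0.136,0],[0.167,-0.155,0],[0.188,-0.175,0],[0.208,-0.194,0]],"spin":[0.1,0.2,0.272,0.272,0.272,0.272,0.272,0.272,0.272,0.272]}' 0.4 25; python3 -c "
from plant import robot;print(robot.read_state()['q'])"
```

```text
t: 1.08
tool_pos: [0.3099, -0.3339, 0.2356]
orientation: [-3.142, 0.0, -0.0]
force: [1.0, -0.2, 0.2]
opening: 0.0558
gripper_force: 0.0
[-9.35346254e-01 -2.70953457e-01  1.87082111e+00  1.60125133e-04
  1.54161684e+00  6.35730014e-01]
```

```bash
python3 -m inch '{"travel":[[0.02,-0.032,0.01],[0.04,-0.064,0.02],[0.06,-0.097,0.03],[0.08,-0.13,0.04],[0.1,-0.162,0.05],[0.12,-0.195,0.06],[0.14,-0.228,0.07],[0.148,-0.242,0.075],[0.148,-0.242,0.075],[0.148,-0.242,0.075]],"spin":[0,0,0,0,0,0,0,0,0,0]}'; python3 - <<'E'
from h import *
for c in("top","scene"):
    p,d=optics.read_camera(c)
    cv2.imwrite(f"pics/{c}1.png",p[:,:,::-1])
p=cv2.imread("pics/scene1.png")[100:220,190:350]; cv2.imwrite("pics/crop1.png",cv2.resize(p,None,fx=4,fy=4))
E
```

```text
t: 1.92
tool_pos: [0.4572, -0.0925, 0.1602]
orientation: [-3.142, -0.004, 0.002]
force: [-0.2, -0.9, -1.5]
opening: 0.0557
gripper_force: 0.0
```

View pics/crop1.png

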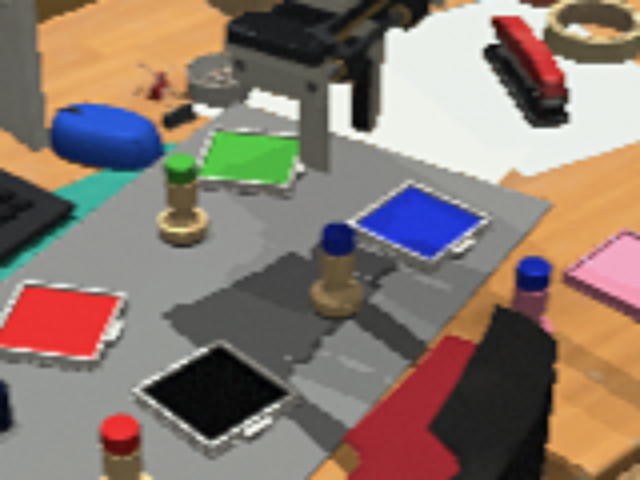

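The gripper hangs over the blue stamp (crop 335,265), and the look-alike (crop 532,285) is clearly pink. I'll descend, grip and lift.

```bash
python3 -m inch '{"travel":[[0,0,0.02],[0,0,0.04],[0,0,0.06],[0,0,0.08],[0,0,0.095],[0,0,0.106],[0,0,0.106]],"spin":[0,0,0,0,0,0,0]}'; python3 -m inch '{"travel":[[0,0,0],[0,0,0],[0,0,0],[0,0,0],[0,0,0],[0,0,0],[0,0,0]],"spin":[0,0,0,0,0,0,0]}' 1 25; python3 -m inch '{"travel":[[0,0,-0.01],[0,0,-0.03],[0,0,-0.06],[0,0,-0.09],[0,0,-0.106],[0,0,-0.106]],"spin":[0,0,0,0,0,0]}'
```

```text
t: 2.6
tool_pos: [0.4556, -0.0939, 0.0527]
orientation: [-3.141, 0.003, 0.005]
force: [-0.6, 0.8, 0.3]
opening: 0.0553
gripper_force: 0.0
t: 3.18
tool_pos: [0.4581, -0.0934, 0.0554]
orientation: [3.141, 0.0, 0.002]
force: [-0.5, -0.2, 5.0]
opening: 0.0255
gripper_force: 25.0
t: 3.68
tool_pos: [0.46, -0.094, 0.1658]
orientation: [3.139, -0.0, 0.011]
force: [0.6, -0.5, 0.0]
opening: 0.0257
gripper_force: 25.0
```

```bash
python3 -m inch '{"travel":[[-0.002,0.025,0],[-0.004,0.055,0],[-0.006,0.085,0],[-0.007,0.11,0],[-0.007,0.1234,0],[-0.007,0.1234,0],[-0.007,0.1234,0]],"spin":[0,0,0,0,0,0,0]}'; python3 -m inch '{"travel":[[0,0,0.02],[0,0,0.045],[0,0,0.07],[0,0,0.085],[0,0,0.091],[0,0,0.094],[0,0,0.096],[0,0,0.096],[0,0,0.096]],"spin":[0,0,0,0,0,0,0,0,0]}';  python3 - <<'E'
from h import *
p,d=optics.read_camera("scene")
cv2.imwrite("pics/crop2.png",cv2.resize(p[90:210,200:360,::-1],None,fx=4,fy=4))
E
```

```text
t: 4.27
tool_pos: [0.4499, -0.2164, 0.1598]
orientation: [-3.14, 0.003, 0.002]
force: [0.1, 0.1, 0.1]
opening: 0.0252
gripper_force: 25.0
t: 5.02
tool_pos: [0.4513, -0.2169, 0.0659]
orientation: [3.141, 0.0, 0.003]
force: [0.1, -0.5, -0.8]
opening: 0.0259
gripper_force: 25.0
```

View pics/crop2.png

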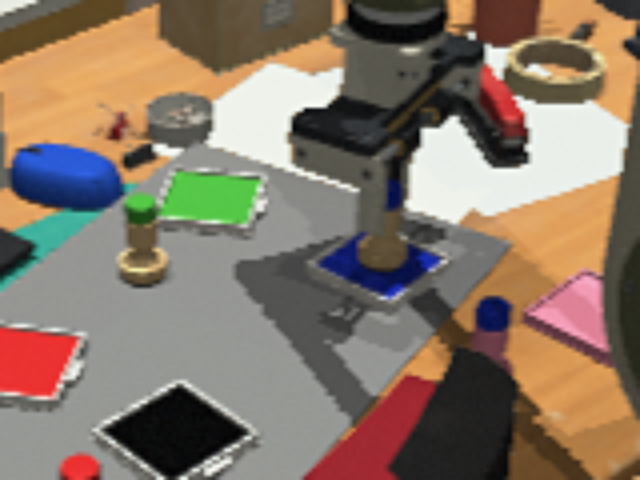

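The blue stamp is upright in the middle of the blue felt (crop 383,255). I'll press down slightly, release, rise and move over to green.

```bash
python3 -m inch '{"travel":[[0,0,0.001],[0,0,0.002],[0,0,0.002],[0,0,0.002]],"spin":[0,0,0,0]}'; python3 -m inch '{"travel":[[0,0,0],[0,0,0],[0,0,0],[0,0,0],[0,0,0],[0,0,0]],"spin":[0,0,0,0,0,0]}' 0.4; python3 -m inch '{"travel":[[0,0,-0.01],[0,0,-0.03],[0,0,-0.06],[0,0,-0.09],[0,0,-0.098],[0.03,-0.02,-0.098],[0.06,-0.039,-0.098],[0.09,-0.058,-0.098],[0.12,-0.077,-0.098],[0.15,-0.097,-0.098]],"spin":[0,0,0,0,0,0,0,0,0,0]}'
 python3 -m inch '{"travel":[[0.012,-0.007,0],[0.012,-0.007,0.01],[0.012,-0.007,0.03],[0.012,-0.007,0.06],[0.012,-0.007,0.09],[0.012,-0.007,0.106],[0.012,-0.007,0.106]],"spin":[0,0,0,0,0,0,0]}'
```

```text
t: 5.4
tool_pos: [0.4513, -0.2172, 0.0644]
orientation: [3.141, -0.001, 0.003]
force: [-3.3, 2.3, 9.8]
opening: 0.0254
gripper_force: 25.0
t: 5.9
tool_pos: [0.4503, -0.2167, 0.0625]
orientation: [-3.142, 0.0, 0.0]
force: [-0.1, -0.5, -0.1]
opening: 0.0555
gripper_force: 0.0
t: 6.73
tool_pos: [0.6017, -0.1188, 0.1611]
orientation: [3.141, -0.001, 0.001]
force: [0.9, 0.3, 0.5]
opening: 0.0557
gripper_force: 0.0
t: 7.32
tool_pos: [0.6076, -0.1124, 0.0489]
orientation: [-3.139, 0.001, 0.014]
force: [-0.8, 0.4, 0.1]
opening: 0.0554
gripper_force: 0.0
```

```bash
python3 -m inch '{"travel":[[0,0,0],[0,0,0],[0,0,0],[0,0,0]],"spin":[0,0,0,0]}'; python3 -m inch '{"travel":[[0,0,0],[0,0,0],[0,0,0],[0,0,0],[0,0,0],[0,0,0],[0,0,0]],"spin":[0,0,0,0,0,0,0]}' 1 25; python3 -m inch '{"travel":[[0,0,-0.01],[0,0,-0.03],[0,0,-0.06],[0,0,-0.09],[0,0,-0.106],[0.002,0.025,-0.106],[0.004,0.055,-0.106],[0.006,0.085,-0.106],[0.008,0.11,-0.106],[0.008,0.1133,-0.106]],"spin":[0,0,0,0,0,0,0,0,0,0]}'; python3 -m inch '{"travel":[[0,0,0],[0,0,0],[0,0,0.02],[0,0,0.045],[0,0,0.07],[0,0,0.085],[0,0,0.091],[0,0,0.094],[0,0,0.096],[0,0,0.096]],"spin":[0,0,0,0,0,0,0,0,0,0]}';  python3 - <<'E'
from h import *
p,d=optics.read_camera("scene")
cv2.imwrite("pics/crop3.png",cv2.resize(p[90:210,200:360,::-1],None,fx=4,fy=4))
E
```

```text
t: 7.65
tool_pos: [0.6137, -0.1133, 0.0568]
orientation: [3.141, -0.001, 0.005]
force: [-0.6, -0.2, 0.0]
opening: 0.0558
gripper_force: 0.0
t: 8.23
tool_pos: [0.6124, -0.1126, 0.0546]
orientation: [-3.141, 0.0, 0.0]
force: [0.0, 0.5, 0.7]
opening: 0.0256
gripper_force: 25.0
t: 9.07
tool_pos: [0.6201, -0.2305, 0.1613]
orientation: [3.14, -0.005, 0.001]
force: [-0.3, -0.9, -0.8]
opening: 0.0254
gripper_force: 25.0
t: 9.9
tool_pos: [0.6213, -0.2261, 0.0659]
orientation: [3.141, 0.0, 0.003]
force: [-0.0, -0.7, -1.5]
opening: 0.026
gripper_force: 25.0
```

View pics/crop3.png

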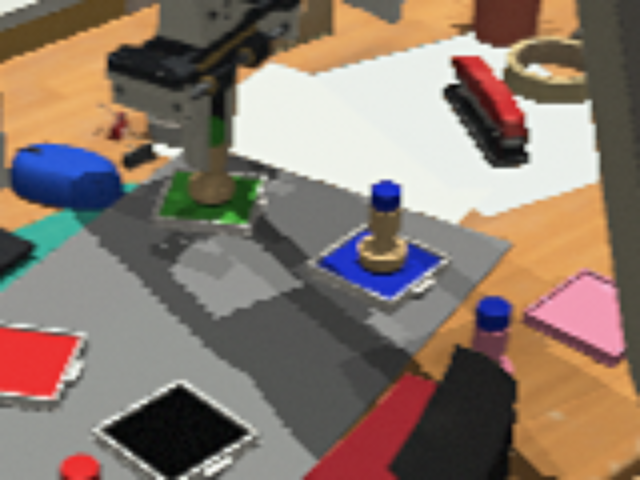

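The blue stamp stands centred, and green is in position over the green felt (crop 212,185). I'll release it and go to the red stamp.

```bash
python3 -m inch '{"travel":[[0,0,0.001],[0,0,0.002],[0,0,0.002],[0,0,0.002]],"spin":[0,0,0,0]}'; python3 -m inch '{"travel":[[0,0,0],[0,0,0],[0,0,0],[0,0,0],[0,0,0],[0,0,0]],"spin":[0,0,0,0,0,0]}' 0.4; python3 -m inch '{"travel":[[0,0,-0.01],[0,0,-0.03],[0,0,-0.06],[0,0,-0.09],[0,0,-0.118],[-0.012,-0.03,-0.118],[-0.024,-0.06,-0.118],[-0.036,-0.09,-0.118],[-0.048,-0.12,-0.118],[-0.06,-0.15,-0.118]],"spin":[0,0,0,0,0,0,0,0,0,0]}'
 python3 -m inch '{"travel":[[-0.014,-0.035,0],[-0.028,-0.07,0],[-0.042,-0.105,0],[-0.056,-0.14,0],[-0.07,-0.175,0],[-0.084,-0.21,0],[-0.0965,-0.2417,0],[-0.0965,-0.2417,0],[-0.0965,-0.2417,0],[-0.0965,-0.2417,0]],"spin":[0,0,0,0,0,0,0,0,0,0]}'
```

```text
t: 10.28
tool_pos: [0.6211, -0.2264, 0.0636]
orientation: [3.141, -0.0, 0.002]
force: [1.2, 0.4, 2.1]
opening: 0.026
gripper_force: 25.0
t: 10.78
tool_pos: [0.6203, -0.226, 0.0625]
orientation: [-3.141, 0.0, 0.0]
force: [-0.1, 0.1, 0.5]
opening: 0.0554
gripper_force: 0.0
t: 11.62
tool_pos: [0.5598, -0.0749, 0.1816]
orientation: [3.141, -0.001, 0.002]
force: [0.5, 0.1, 0.1]
opening: 0.0559
gripper_force: 0.0
t: 12.45
tool_pos: [0.4643, 0.1654, 0.1813]
orientation: [3.141, 0.001, 0.002]
force: [-0.4, -0.3, 0.2]
opening: 0.0556
gripper_force: 0.0
```

```bash
python3 -m inch '{"travel":[[0,0,0.02],[0,0,0.045],[0,0,0.07],[0,0,0.095],[0,0,0.115],[0,0,0.126],[0,0,0.126],[0,0,0.126],[0,0,0.126]],"spin":[0,0,0,0,0,0,0,0,0]}'; python3 -m inch '{"travel":[[0,0,0],[0,0,0],[0,0,0],[0,0,0],[0,0,0],[0,0,0],[0,0,0]],"spin":[0,0,0,0,0,0,0]}' 1 25; python3 -m inch '{"travel":[[0,0,-0.01],[0,0,-0.03],[0,0,-0.06],[0,0,-0.09],[0,0,-0.115],[0,0,-0.126],[0.02,0.016,-0.126],[0.045,0.036,-0.126],[0.07,0.056,-0.126],[0.095,0.076,-0.126]],"spin":[0,0,0,0,0,0,0,0,0,0]}'; python3 -m inch '{"travel":[[0.025,0.02,0],[0.045,0.036,0],[0.0585,0.0456,0],[0.0585,0.0456,0],[0.0585,0.0456,0.02],[0.0585,0.0456,0.045],[0.0585,0.0456,0.07],[0.0585,0.0456,0.09],[0.0585,0.0456,0.09],[0.0585,0.0456,0.09]],"spin":[0,0,0,0,0,0,0,0,0,0]}';  python3 - <<'E'
from h import *
p,d=optics.read_camera("scene")
cv2.imwrite("pics/crop4.png",cv2.resize(p[120:270,120:320,::-1],None,fx=3,fy=3))
E
```

```text
t: 13.2
tool_pos: [0.4654, 0.1655, 0.0562]
orientation: [-3.141, 0.002, -0.003]
force: [0.1, 0.1, -0.3]
opening: 0.0557
gripper_force: 0.0
t: 13.78
tool_pos: [0.4642, 0.1659, 0.055]
orientation: [-3.141, 0.0, -0.001]
force: [-0.2, 0.5, 3.7]
opening: 0.0256
gripper_force: 25.0
t: 14.62
tool_pos: [0.5595, 0.0888, 0.1801]
orientation: [3.141, 0.001, -0.001]
force: [0.8, 0.6, -1.4]
opening: 0.0256
gripper_force: 25.0
t: 15.45
tool_pos: [0.6154, 0.0446, 0.089]
orientation: [-3.141, -0.0, 0.007]
force: [-0.2, 0.3, -0.5]
opening: 0.0254
gripper_force: 25.0
```

View pics/crop4.png

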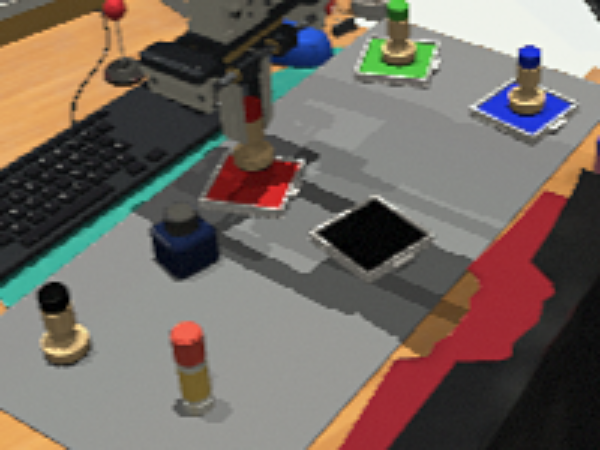

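Green and blue stand centred. Red hangs above the red felt (crop 255,155). I'll lower and release it, then move over the black stamp.

```bash
python3 -m inch '{"travel":[[0,0,0.01],[0,0,0.018],[0,0,0.023],[0,0,0.026],[0,0,0.028],[0,0,0.028],[0,0,0.028]],"spin":[0,0,0,0,0,0,0]}'; python3 -m inch '{"travel":[[0,0,0],[0,0,0],[0,0,0],[0,0,0],[0,0,0],[0,0,0]],"spin":[0,0,0,0,0,0]}' 0.4; python3 -m inch '{"travel":[[0,0,-0.01],[0,0,-0.03],[0,0,-0.06],[0,0,-0.09],[0,0,-0.118],[-0.001,-0.03,-0.118],[-0.002,-0.06,-0.118],[-0.002,-0.09,-0.118],[-0.003,-0.12,-0.118],[-0.003,-0.15,-0.118]],"spin":[0,0,0,0,0,0,0,0,0,0]}'
 python3 -m inch '{"travel":[[-0.001,-0.035,0],[-0.002,-0.07,0],[-0.0025,-0.1,0],[-0.0025,-0.113,0],[-0.0025,-0.113,0],[-0.0025,-0.113,0],[-0.0025,-0.113,0]],"spin":[0,0,0,0,0,0,0]}'; python3 -c "
from plant import robot;print(robot.read_state()['q'])"
```

```text
t: 16.08
tool_pos: [0.6178, 0.0442, 0.0639]
orientation: [-3.141, 0.0, -0.001]
force: [-4.7, 0.9, 7.1]
opening: 0.0257
gripper_force: 25.0
t: 16.58
tool_pos: [0.6174, 0.0441, 0.0625]
orientation: [-3.142, 0.0, 0.0]
force: [-0.3, -0.3, -0.5]
opening: 0.0553
gripper_force: 0.0
t: 17.42
tool_pos: [0.6144, 0.1954, 0.1817]
orientation: [-3.141, 0.001, -0.001]
force: [0.3, 0.5, -0.7]
opening: 0.0559
gripper_force: 0.0
t: 18.0
tool_pos: [0.6123, 0.3058, 0.1809]
orientation: [3.141, -0.001, 0.0]
force: [-0.2, -0.4, -0.6]
opening: 0.0558
gripper_force: 0.0
[ 3.88639422e-01  3.84915610e-01  1.29019047e+00 -6.38778365e-04
  1.46667991e+00  1.96041661e+00]
```

```bash
python3 -m inch '{"travel":[[0,0,0.02],[0,0,0.045],[0,0,0.07],[0,0,0.095],[0,0,0.115],[0,0,0.126],[0,0,0.126],[0,0,0.126],[0,0,0.126]],"spin":[0,0,0,0,0,0,0,0,0]}'; python3 -m inch '{"travel":[[0,0,0],[0,0,0],[0,0,0],[0,0,0],[0,0,0],[0,0,0],[0,0,0]],"spin":[0,0,0,0,0,0,0]}' 1 25; python3 -m inch '{"travel":[[0,0,-0.01],[0,0,-0.03],[0,0,-0.06],[0,0,-0.09],[0,0,-0.115],[0,0,-0.126],[0,0,-0.126]],"spin":[0,0,0,0,0,0,0]}'; python3 -m inch '{"travel":[[-0.01,0.018,0],[-0.027,0.049,0],[-0.044,0.08,0],[-0.061,0.111,0],[-0.078,0.142,0],[-0.095,0.173,0],[-0.112,0.204,0],[-0.129,0.235,0],[-0.141,0.2562,0],[-0.141,0.2562,0]],"spin":[0,0,0,0,0,0,0,0,0,0]}';python3 -m inch '{"travel":[[0,0,0],[0,0,0.02],[0,0,0.045],[0,0,0.07],[0,0,0.09],[0,0,0.09],[0,0,0.09]],"spin":[0,0,0,0,0,0,0]}';  python3 - <<'E'
from h import *
p,d=optics.read_camera("scene")
cv2.imwrite("pics/crop5.png",cv2.resize(p[120:270,120:320,::-1],None,fx=3,fy=3))
E
```

```text
t: 18.75
tool_pos: [0.6134, 0.3069, 0.0567]
orientation: [-3.141, 0.002, -0.004]
force: [-0.9, 0.2, 0.2]
opening: 0.056
gripper_force: 0.0
t: 19.33
tool_pos: [0.6122, 0.3073, 0.055]
orientation: [-3.141, 0.0, -0.001]
force: [0.1, 0.8, 2.5]
opening: 0.0256
gripper_force: 25.0
t: 19.92
tool_pos: [0.614, 0.3079, 0.1853]
orientation: [-3.139, 0.0, -0.01]
force: [1.5, 0.0, 0.3]
opening: 0.0258
gripper_force: 25.0
t: 20.75
tool_pos: [0.4679, 0.0477, 0.1781]
orientation: [3.14, -0.005, -0.007]
force: [-0.8, -0.3, -1.0]
opening: 0.0256
gripper_force: 25.0
t: 21.33
tool_pos: [0.4695, 0.0517, 0.0889]
orientation: [-3.141, -0.001, 0.007]
force: [0.9, 0.3, 0.5]
opening: 0.0258
gripper_force: 25.0
```

View pics/crop5.png

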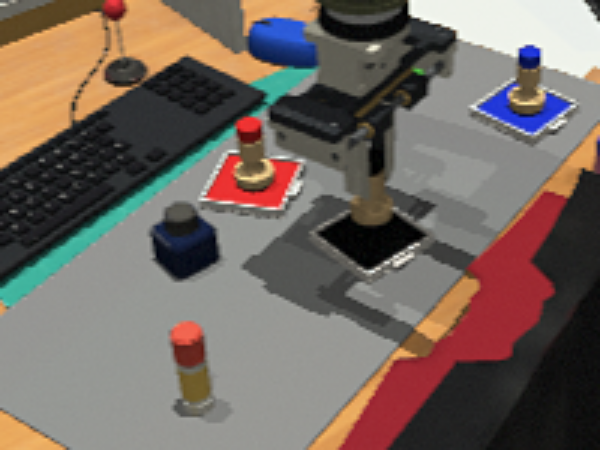

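Red stands centred, and black hangs above the black felt (crop 372,205). I'll lower and release it, retreat up and check.

```bash
python3 -m inch '{"travel":[[0,0,0.01],[0,0,0.018],[0,0,0.023],[0,0,0.026],[0,0,0.028],[0,0,0.028],[0,0,0.028]],"spin":[0,0,0,0,0,0,0]}'; python3 -m inch '{"travel":[[0,0,0],[0,0,0],[0,0,0],[0,0,0],[0,0,0],[0,0,0]],"spin":[0,0,0,0,0,0]}' 0.4; python3 -m inch '{"travel":[[0,0,-0.01],[0,0,-0.03],[0,0,-0.06],[0,0,-0.09],[0,0,-0.12],[0,0,-0.15],[0,0.03,-0.18],[-0.02,0.06,-0.2],[-0.05,0.09,-0.2],[-0.07,0.12,-0.2]],"spin":[0,0,0,0,0,0,0,0,0,0]}'
python3 -m inch '{"travel":[[-0.02,0.03,0],[-0.04,0.06,0],[-0.05,0.09,0],[-0.05,0.12,0],[-0.05,0.15,0],[-0.05,0.18,0],[-0.05,0.21,0],[-0.05,0.21,0],[-0.05,0.21,0]],"spin":[0,0,0,0,0,0,0,0,0]}'
python3 - <<'E'
from h import *
p,d=optics.read_camera("top");W=world("top",d)
cv2.imwrite("pics/top9.png",cv2.resize(p[80:280,110:410,::-1],None,fx=2.5,fy=2.5))
m=((W[...,2]>.05)&(W[...,2]<.11)).astype(np.uint8)
n,l,s,c=cv2.connectedComponentsWithStats(m)
for i in range(1,n):
    u,v=c[i]
    if s[i,4]>8 and 120<u<400 and 95<v<260:
        q=W[l==i]; t=q[q[:,2]>q[:,2].max()-.006]; print(c[i].round(),t.mean(0).round(4))
E
```

```text
t: 21.97
tool_pos: [0.4715, 0.051, 0.0638]
orientation: [-3.141, 0.001, -0.001]
force: [-3.4, -0.2, 8.1]
opening: 0.0251
gripper_force: 25.0
t: 22.47
tool_pos: [0.4709, 0.0509, 0.0625]
orientation: [-3.142, 0.0, 0.0]
force: [-0.1, -0.6, -0.5]
opening: 0.0548
gripper_force: 0.0
t: 23.3
tool_pos: [0.4004, -0.0699, 0.2654]
orientation: [3.14, 0.002, 0.006]
force: [0.3, -0.9, -0.6]
opening: 0.0557
gripper_force: 0.0
t: 24.05
tool_pos: [0.3504, -0.28, 0.263]
orientation: [-3.141, 0.004, 0.001]
force: [0.7, 0.2, -0.0]
opening: 0.0559
gripper_force: 0.0
[254. 122.] [0.6166 0.0431 0.0866]
[361. 124.] [ 0.6205 -0.226   0.0848]
[208. 127.] [0.6043 0.1622 0.0643]
[152. 174.] [0.4783 0.2958 0.0918]
[250. 179.] [0.4717 0.0504 0.0858]
[357. 190.] [ 0.4492 -0.2163  0.086 ]
[323. 242.] [ 0.319  -0.1346  0.0734]
```

View pics/top9.png

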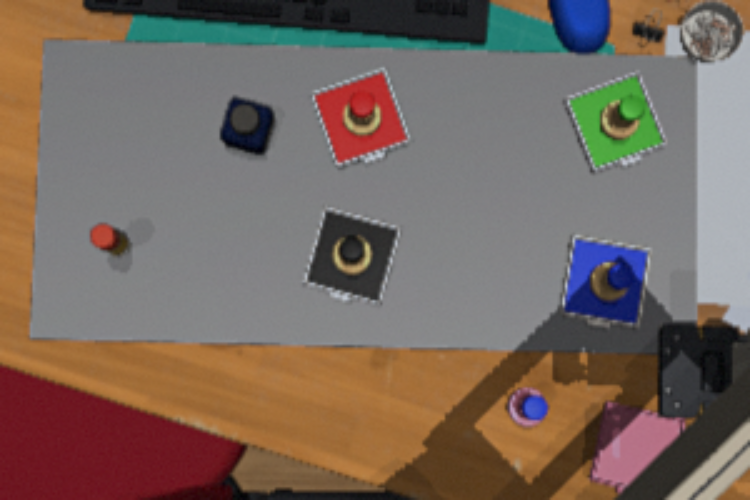

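All four stamps stand in the middle of their own pads, within about 3 mm, with cap tops at about 85 mm. The jar and glue stick have not moved, and the arm is clear.

```bash
python3 -c "
from plant import close_job;print(close_job())"
```

```text
the job is handed in; nothing more can be done
None
```

All four stamps stand upright within about 3 mm of the centre of the pad of their own colour, the glue stick and ink bottle are where they were, and the job was handed in at about 24 s; the hand-in returned no verdict.

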